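# Switch the ball sorter over and feed the balls

### The arm

A 6-joint arm with a two-finger parallel gripper is mounted at the origin on the work surface. World frame = base frame: x ahead of the robot, y to its left, z up, the work surface at z = 0. Lengths are in m, angles in rad, forces in N, time in s.
With the tool pointing down it reaches from about 0.35 to 0.975 m from the base axis. Payload 4.9 kg.
Tool frame: the origin (TCP) lies at the very end of the fingers, on their centre line; the grasp point (between the pads) lies ctrl.grip_point_offset behind it (ctrl.grip_point_offset is the distance from the TCP to the grasp point, in m); z points along the fingers, y is the direction in which the jaws open and shut (so a half turn about z gives the same grasp; the last joint's range is limited). The gripper opens to 85 mm and grips with 20 to 120 N. Pads are 22 mm wide; open, the fingers measure 114 mm over their backs; the gripper's body (76 mm by 85 mm) begins 54 mm behind the grasp point. The pads swing forward as they close: fully open they stand 13 mm farther back than shut.
Start: joints at [-1.393, 0.053, 1.613, -0, 1.476, -0.119], TCP at [0.183, -0.598, 0.231] pointing down, gripper open.
Joint ranges: [-3.01, 3.01], [-1.01, 2.22], [0.06, 2.58], [-1.02, 4.17], [0.09, 2.62], [-3.14, 3.14]. Speed limits (rad/s): [2.57, 2.57, 3.14, 3.14, 3.14, 3.14].

### API

Orientations are given as a rotation vector (axis times angle).
In Python, from station import ctrl gives the robot as it stands. The module is installed in compiled form; this text tells all that it offers.
- The arm moves only by the shell command python3 -m creep 'ROWS' [FORCE]. ROWS is JSON, a list of rows, each a list of 5 numbers: the closure in counts, from 0 (fully open) to 255 (shut), then the shift along the tool's x, y, z in mm, then the turn about the tool's z in rad. A call has 1 to 12 rows; each row is the pose to reach, as a shift and turn from the pose commanded when the call began, along the tool's axes at that moment; what a row does not reach only later rows make up. A row lasts 1/12 s, in which the tool goes at most 41.7 mm and 7.16 degrees, less where a joint would pass 70% of its speed; a pose out of reach is approached as far as the arm can. A call with a gripper value outside its range is refused whole. The fingers move at their own pace and stop on an object; FORCE is the grip in N (left out, the last holds). Time passes only in rows, so rows that repeat a pose let the fingers close. It gives the time, the measured TCP pose, the force and the opening at its end, in the units of the state.
- ctrl.get_obs(): the state, without advancing time (a new reading comes with each control period).
- ctrl.get_image(name): name is "scene" or "top"; returns the picture (420x560x3 uint8, red, green, blue); there is no depth.
- ctrl.calibration(name): a dict with "fx", "fy", "cx", "cy" (pixels), "R" (3x3) and "t" (3): a world point X has camera coordinates R X + t. Camera axes: x right, y down, z forward; pixel columns grow to the right and rows downward; lengths in m; the calibration is good to about 2 mm. A picture is of the moment at which its call begins. calibration takes no time and is no camera call.
- ctrl.finish_job(): hands the job in, once; it reports no verdict.
Trained networks look in the newest picture that a camera, given by its name, has taken for a name from the list of things; names that differ only in an ending like _2 or _b are one class to them, and where a whole thing is asked for, a point or a joint stands for the part that bears it (a point fixed in the world has none). Each returns a list of dicts, best first, with "conf" (0 to 1); they miss things now and then, are a little off and sometimes report something else, mostly with a low value. They report only what shows in the picture. A call takes as long as a camera call.
- ctrl.boxes_of(camera, label): "rect" ([left, top, width, height] in pixels, round what is visible of it).
- ctrl.outline_of(camera, label): "mask" (420x560 bool, what is visible of it) and "rect" ([left, top, width, height] in pixels, round what is visible of it).
The state is a dict: "t": time; "q": joint angles; "dq": joint speeds; "effort": joint torques, N m; "tool_pos": TCP position; "tool_rot": TCP orientation; "contact_force": force on the tool from outside, world axes, zero at the start; "wrist_torque": the same for the moment, N m; "opening": finger opening in m.
Only numpy, scipy, OpenCV 4.12 (cv2) and the standard library are available. Lean on these libraries where they do the work, as an engineer would, in place of code of your own. Each camera call takes 0.05 s, during which the arm holds its last target. There are 200 camera calls.

### The job

Switch the ball sorter over to its other chute: with the fingertips press down the raised end of the rocker gate so that it tips right over its pivot to the other side and stays there. Then push the feed stop's plate sideways until the stop is fully open, so that all four balls run down by themselves into the tray on the newly chosen side. Do not touch or lift the balls, and leave the loose things lying around as they are.

Things in the scene. Friction and masses are not known exactly. Their poses are not given: they have to be found in the camera images.
- sorter: ball sorter, a fixed stand on a white board 370 x 620 x 16 mm, turned up to 0.25 rad from square. Origin: centre of the board's underside. x: along the feed channel, away from the robot, uphill; y: to the rocker's left end; z up. Rocker gate: open trough 210 mm long in y at x = -60 mm, pivot along x 125 mm up; each end empties into a chute to a catch tray. Nothing of the stand rises above 237 mm.
- rocker (a joint): angle of the rocker gate, rad: +0.26 = left (+y) end fully down, balls go to the left tray; -0.26 = right end fully down, balls go to the right tray; 0 = level. Starts at either stop. An over-centre tension spring in front of the pivot holds it there: about 1 N down on the raised finger tab moves it; once past level it snaps to the other stop by itself and stays.
- left_tab (a point): centre of the upper face of the flat finger tab at the rocker's left end, 42 mm (y) x 36 mm (x), turned out from the trough's wall on the robot's side. When level it is at x = -103, y = 86 mm of the sorter, 151 mm above the bench; it moves about 22 mm up or down with the rocker. Nothing stands over it.
- right_tab (a point): the same at the rocker's right end (y = -86 mm).
- feed_stop (a joint): travel of the feed stop, m: 0 = shut, its blade across the feed channel (at x = 30 mm of the sorter); 0.040 = fully open, at its end stop. It slides along the sorter's +y, takes about 2 N to push, and stays where it is left. The waiting balls begin to run once it is open about 0.025.
- push_plate (a point): centre of the outer (-y) face of the feed stop's upright push plate, a sheet 34 mm wide (x), 34 mm tall, 3 mm thick at the right (-y) end of the slide bar that lies across over the feed channel. 222 mm above the bench, lower edge 203 mm. Push this face in the sorter's +y to open. Free space to its right and above. Moves with the stop.
- tray_left (a point): middle of the floor of the left catch tray (inside 104 mm in x, 90 mm in y, side walls reach 72 mm, inner wall 60 mm, outer wall 94 mm above the bench; floor falls slightly to the outer wall), 22 mm above the bench; axes as the sorter's.
- tray_right (a point): the same for the right catch tray.
- ball1_center (a point): centre of a steel ball 20 mm across, 33 g, waiting in the feed channel (the lowest one, against the feed stop)
- ball2_center (a point): centre of a steel ball 20 mm across, 33 g, waiting in the feed channel
- ball3_center (a point): centre of a steel ball 20 mm across, 33 g, waiting in the feed channel
- ball4_center (a point): centre of a steel ball 20 mm across, 33 g, waiting in the feed channel
- gearmotor: loose stepper gearmotor lying on the board behind the left tray, 42 mm square body, 80 mm long, 34 mm tall; origin under its body
- ball_jar: loose clear jar with black screw cap, 50 mm across, 64 mm tall, on the board behind the right tray; origin at its underside
- pulley: loose aluminium timing pulley, 40 mm across, 26 mm tall, on the board left of the feed channel; origin at its underside
- bearing: loose ball bearing ring, 32 mm across, 10 mm tall, flat on the board right of the feed channel; origin at its underside
- hex_key: loose L-shaped hex key, 96 x 32 mm, 6 mm thick, flat on the board; origin under the middle of its long leg
- screwdriver: loose screwdriver, 190 mm long, lying on the bench left of the board; origin under its middle
- wrench: loose open-ended wrench, 150 mm long, lying on the bench right of the board; origin under its middle

How it is judged:
On the way, in this order (a step that is already met when the one before it is completed fails the run):
1. the rocker gate has been tipped over to its other stop, the feed stop still shut (distance of left_tab from where it was at the start of the episode above 0.035 m and (value of joint rocker above 0.23 rad or value of joint rocker below -0.23 rad) and value of joint feed_stop below 0.01 m), for 0.2 s.
2. the feed stop has been pushed open (value of joint feed_stop above 0.033 m), for 0.2 s.
At the end, for the whole second after the job is handed in: The rocker rests at the stop opposite to the one it started on (within 0.03 rad), the feed stop is open at least 33 of its 40 mm, and all four balls lie at rest (under 0.05 m/s) in the tray on the side to which the rocker now slopes (distance of left_tab from where it was at the start of the episode above 0.035 m and value of joint feed_stop above 0.033 m and ((value of joint rocker above 0.23 rad and x of ball1_center in the frame of tray_left between -0.055 and 0.055 m and y of ball1_center in the frame of tray_left between -0.048 and 0.048 m and z of each of ball1_center, ball2_center, ball3_center, ball4_center in the frame of tray_left below 0.035 m and x of ball2_center in the frame of tray_left between -0.055 and 0.055 m and y of ball2_center in the frame of tray_left between -0.048 and 0.048 m and x of ball3_center in the frame of tray_left between -0.055 and 0.055 m and y of ball3_center in the frame of tray_left between -0.048 and 0.048 m and x of ball4_center in the frame of tray_left between -0.055 and 0.055 m and y of ball4_center in the frame of tray_left between -0.048 and 0.048 m) or (value of joint rocker below -0.23 rad and x of ball1_center in the frame of tray_right between -0.055 and 0.055 m and y of ball1_center in the frame of tray_right between -0.048 and 0.048 m and z of each of ball1_center, ball2_center, ball3_center, ball4_center in the frame of tray_right below 0.035 m and x of ball2_center in the frame of tray_right between -0.055 and 0.055 m and y of ball2_center in the frame of tray_right between -0.048 and 0.048 m and x of ball3_center in the frame of tray_right between -0.055 and 0.055 m and y of ball3_center in the frame of tray_right between -0.048 and 0.048 m and x of ball4_center in the frame of tray_right between -0.055 and 0.055 m and y of ball4_center in the frame of tray_right between -0.048 and 0.048 m)) and linear speed of each of ball1, ball2, ball3, ball4 below 0.05 m/s); the robot touches nothing.
It fails at once if the sorter was pressed with the arm or the gripper's body instead of the fingers (contact force between the arm and sorter above 3 N).
It fails at once if the robot touched a ball (contact force between any of the fingers, the arm and ball1 above 0.2 N or contact force between any of the fingers, the arm and ball2 above 0.2 N or contact force between any of the fingers, the arm and ball3 above 0.2 N or contact force between any of the fingers, the arm and ball4 above 0.2 N).
It fails at once if a ball was lifted out of the feed channel (z of any of ball1_center, ball2_center, ball3_center, ball4_center in the frame of sorter above 0.215 m).
It fails at once if a loose thing on or beside the board was shifted more than 25 mm (distance of any of gearmotor, ball_jar, pulley, bearing, hex_key, screwdriver, wrench from where it was at the start of the episode above 0.025 m).
It also fails if it takes over 42 s, if anything falls off the work surface, if the arm or the gripper's body presses on something with over 40 N, if the wrist force passes 120 N, or if a joint passes its speed limit or range.

## Working session

There is one attempt and no reset: what is moved stays moved. The work goes in short steps, Python scripts to look and compute and a shell command to move; the robot and the scene stay as the last step left them, time stands still between calls to the robot, and variables do not carry over. Pictures are saved under pics/ and viewed, about 8 in all and at most 12, crops included, and the job is handed in when it is done.

```bash
mkdir -p pics
cat > h.py <<'E'
import numpy as np,cv2
from station import ctrl
def ray(cam,u,v):
    c=ctrl.calibration(cam);R=np.array(c["R"]);t=np.array(c["t"])
    d=R.T@np.array([(u-c["cx"])/c["fx"],(v-c["cy"])/c["fy"],1]);return -R.T@t,d
def at(cam,u,v,z):
    o,d=ray(cam,u,v);return (o+d*(z-o[2])/d[2]).round(4)
def proj(cam,X):
    c=ctrl.calibration(cam);p=np.array(c["R"])@np.array(X)+np.array(c["t"]);return (c["fx"]*p[0]/p[2]+c["cx"],c["fy"]*p[1]/p[2]+c["cy"])
def save(cam,f):
    im=ctrl.get_image(cam);cv2.imwrite("pics/"+f,im[:,:,::-1]);return im
E
python3 - <<'E'
from h import *
a=save("top","top0.png");b=save("scene","scene0.png")
for cam in("top","scene"):
  c=ctrl.calibration(cam);print(cam,(-np.array(c["R"]).T@np.array(c["t"])).round(3),c["fx"])
  for l in("sorter","left_tab","push_plate","ball1_center","rocker"):
    print(l,[(round(d["conf"],2),np.round(d["rect"]).tolist()) for d in ctrl.boxes_of(cam,l)[:4]])
o=ctrl.get_obs();print(o["t"],o["tool_pos"],o["tool_rot"],ctrl.grip_point_offset)
import cv2
cv2.imwrite("pics/both0.png",np.vstack([a,b])[:,:,::-1])
E
```

```text
top [0.516 0.021 1.244] 463.8064592684299
sorter [(0.82, [146.0, 144.0, 262.0, 190.0])]
left_tab [(0.69, [222.0, 239.0, 96.0, 54.0])]
push_plate [(0.78, [264.0, 210.0, 56.0, 28.0])]
ball1_center [(0.69, [150.0, 144.0, 255.0, 194.0]), (0.35, [223.0, 239.0, 93.0, 56.0])]
rocker [(0.67, [223.0, 238.0, 96.0, 56.0])]
scene [ 1.338 -0.405  1.507] 540.7904739522934
sorter [(0.79, [164.0, 164.0, 212.0, 140.0])]
left_tab [(0.77, [228.0, 174.0, 67.0, 29.0]), (0.23, [137.0, 216.0, 14.0, 35.0])]
push_plate [(0.66, [242.0, 199.0, 38.0, 15.0])]
ball1_center []
rocker [(0.96, [228.0, 176.0, 66.0, 28.0])]
0.6 [ 0.18279285 -0.59765707  0.23131304] [ 3.10705451e+00  4.64520386e-01 -1.74894923e-06] 0.0187
```

View pics/top0.png

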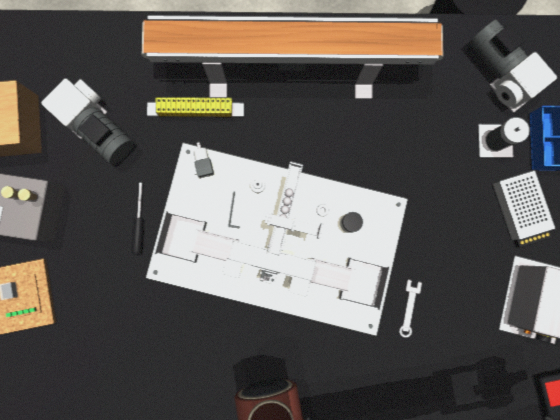

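View pics/scene0.png

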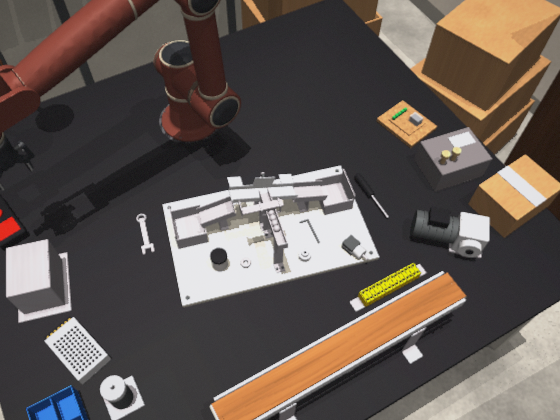

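The top view shows the board with corners near (183,143), (407,199), (377,335) and (146,278). The rocker is at about (270,265) and the push plate near (319,231). Next I fit the board's pose and project the tab and plate hypotheses.

```bash
cat > pose.py <<'E'
from h import *
im=cv2.imread("pics/top0.png")
g=cv2.cvtColor(im,cv2.COLOR_BGR2GRAY)
m=ctrl.outline_of("top","sorter")[0]["mask"].astype(np.uint8)
print(m.sum())
w=((g>110)&(cv2.dilate(m,np.ones((9,9)))>0)).astype(np.uint8)
n,l,s,_=cv2.connectedComponentsWithStats(w);k=1+s[1:,4].argmax()
ct=max(cv2.findContours((l==k).astype(np.uint8),0,2)[0],key=cv2.contourArea)[:,0]
P=np.array([at("top",u+0.,v+0.,0.016)[:2] for u,v in ct])
(c,sz,a)=cv2.minAreaRect(P.astype(np.float32)*1000);print(c,sz,a)
# robust fit
from scipy.optimize import least_squares
def res(p):
    cs,sn=np.cos(p[2]),np.sin(p[2]);d=P-p[:2];x=d[:,0]*cs+d[:,1]*sn;y=-d[:,0]*sn+d[:,1]*cs
    return np.maximum(abs(x)-.185,abs(y)-.31)
r=least_squares(res,[c[0]/1e3,c[1]/1e3,-0.24],loss="soft_l1",f_scale=.002);p=r.x
print(p,np.abs(res(p)).mean());np.save("pose.npy",p)
E
cat >> h.py <<'E'
def W(p,x,y,z):
    cs,sn=np.cos(p[2]),np.sin(p[2]);return np.array([p[0]+cs*x-sn*y,p[1]+sn*x+cs*y,z])
E
cat > chk.py <<'E'
from h import *
p=np.load("pose.npy")
def rock(y,x,a,z0=.151):
    # tab point at level rel. pivot (0,125mm): (y, z0-.125)
    dz=z0-.125;return W(p,x,y*np.cos(a)-dz*np.sin(a),.125+y*np.sin(a)+dz*np.cos(a))
out=[]
for cam,box in(("top",(215,180,130,125)),("scene",(200,150,130,125))):
    im=cv2.imread(f"pics/{cam}0.png");x0,y0,w,h=box
    s=4 if cam=="top" else 4
    big=cv2.resize(im[y0:y0+h,x0:x0+w],None,fx=3,fy=3,interpolation=cv2.INTER_CUBIC)
    def poly(pts,c):
        q=np.array([[(proj(cam,X)[0]-x0+.5)*3,(proj(cam,X)[1]-y0+.5)*3] for X in pts]).astype(int);cv2.polylines(big,[q],True,c,1)
    for sgn,c in((1,(0,0,255)),(-1,(255,0,0))):  # red: +0.26 ; blue: -0.26
        for y in(86,-86):
            poly([rock((y+dy)/1e3,(-103+dx)/1e3,-.26*-sgn*-1) for dy,dx in((-21,-18),(21,-18),(21,18),(-21,18))],c)
    # plate y unknown: draw sketch at y=-60
    print(cam,[np.round(proj(cam,W(p,.03,y,.222))).tolist() for y in(-.04,-.06,-.08,-.1)])
    out.append(big)
cv2.imwrite("pics/chk.png",np.hstack(out))
for s in(1,-1):
  for y in(.086,-.086): print(s,y,rock(y,-.103,-.26*s).round(4))
E
python3 pose.py; python3 chk.py
```

```text
31402
(573.4453125, 13.18670654296875) (622.5243530273438, 393.450927734375) 76.00965881347656
[ 0.56314104  0.01574006 -0.24249382] 0.0033488346158877407
top [[299.0, 225.0], [308.0, 227.0], [317.0, 229.0], [325.0, 232.0]]
scene [[257.0, 204.0], [250.0, 206.0], [244.0, 207.0], [237.0, 209.0]]
1 0.086 [0.4847 0.1276 0.128 ]
1 -0.086 [ 0.4448 -0.0337  0.1722]
-1 0.086 [0.4815 0.1147 0.1722]
-1 -0.086 [ 0.4416 -0.0467  0.128 ]
```

View pics/chk.png

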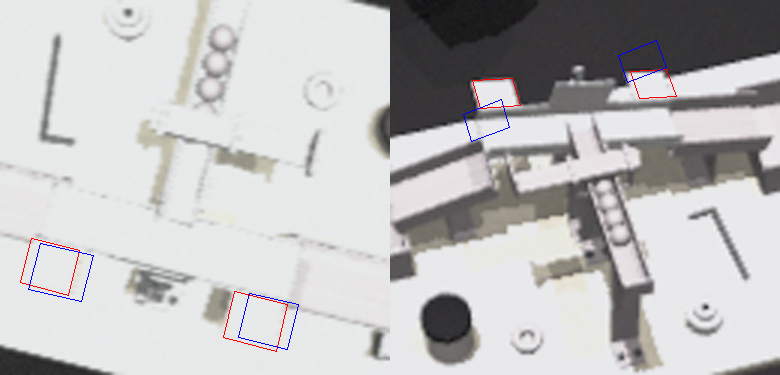

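Red (+0.26) fits: the left end is down and the right tab is raised at world (0.445, -0.034, 0.172). In the top view the push plate is the thin line near (319,230), so its y is about -0.085 in the sorter frame. I close the fingers, rise, turn +0.54 rad and go above the right tab.

```bash
python3 -m creep '[[255,0,0,-40,0],[255,413,-464,-40,0.54],[255,413,-464,-40,0.54],[255,413,-464,-40,0.54],[255,413,-464,-40,0.54],[255,413,-464,-40,0.54],[255,413,-464,-40,0.54],[255,413,-464,-40,0.54],[255,413,-464,-40,0.54],[255,413,-464,-40,0.54],[255,413,-464,-40,0.54],[255,413,-464,-40,0.54]]' 20
cat > w.py <<'E'
from h import *
import sys
from scipy.spatial.transform import Rotation as Ro
# usage: w.py sx sy z : shift (tool axes, mm) to reach sorter-frame x,y(m), world z; and turn to square
p=np.load("pose.npy");o=ctrl.get_obs();R=Ro.from_rotvec(o["tool_rot"]).as_matrix();t=np.array(o["tool_pos"])
d=W(p,*map(float,sys.argv[1:4]))-t;a=R[:,0]
print("shift",(R.T@d*1000).round(1),"turn",round(np.arctan2(a[1],a[0])-p[2],3),"tcp",t.round(4),"F",np.round(o["contact_force"],2),"t",o["t"])
E
python3 w.py -.105 -.09 .185
```

```text
t: 1.65
tool_pos: [0.3744, -0.1793, 0.2717]
tool_rot: [3.118, -0.382, 0.002]
contact_force: [1.4, -0.5, 1.0]
opening: -0.0001
shift [  31.1 -144.7   86.7] turn -0.001 tcp [ 0.3744 -0.1793  0.2717] F [ 1.37 -0.53  1.02] t 1.65
```

```bash
python3 -m creep '[[255,31,-155,0,0],[255,31,-155,0,0],[255,31,-155,0,0],[255,31,-155,0,0],[255,31,-155,0,0],[255,31,-155,0,0],[255,31,-155,30,0],[255,31,-155,70,0],[255,31,-155,70,0],[255,31,-155,70,0],[255,31,-155,70,0]]'
python3 w.py -.105 -.08 .175
```

```text
t: 2.57
tool_pos: [0.4421, -0.0392, 0.2032]
tool_rot: [3.118, -0.384, 0.003]
contact_force: [-0.2, -0.6, 0.8]
opening: 0.0001
shift [-0.7 -2.4 28.2] turn -0.002 tcp [ 0.4421 -0.0392  0.2032] F [-0.23 -0.62  0.77] t 2.5667
```

```bash
python3 -m creep '[[255,0,-2,15,0],[255,0,-2,25,0],[255,0,-2,32,0],[255,0,-2,38,0],[255,0,-2,44,0],[255,0,-2,50,0],[255,0,-2,56,0],[255,0,-2,62,0],[255,0,-2,67,0],[255,0,-2,71,0],[255,0,-2,71,0]]'
python3 -m creep '[[255,0,0,-40,0],[255,0,0,-80,0],[255,0,0,-120,0],[255,0,0,-160,0],[255,0,0,-160,0]]'
python3 - <<'E'
from h import *
a=save("top","top1.png");b=save("scene","scene1.png")
f=lambda im,x,y:cv2.resize(im[y:y+130,x:x+130],None,fx=3,fy=3,interpolation=cv2.INTER_CUBIC)
cv2.imwrite("pics/c1.png",np.hstack([f(a,230,180),f(b,200,150)])[:,:,::-1])
E
python3 w.py .03 -.13 .26
```

```text
t: 3.48
tool_pos: [0.442, -0.0361, 0.1322]
tool_rot: [-3.118, 0.38, 0.002]
contact_force: [-6.5, 1.6, 11.0]
opening: -0.0001
t: 3.9
tool_pos: [0.4454, -0.037, 0.3002]
tool_rot: [3.116, -0.381, 0.025]
contact_force: [0.4, -0.2, 1.3]
opening: 0.0
shift [133.9  50.4  33.4] turn -0.001 tcp [ 0.443  -0.0365  0.2927] F [-0.31 -0.22 -0.97] t 4.0
```

View pics/c1.png

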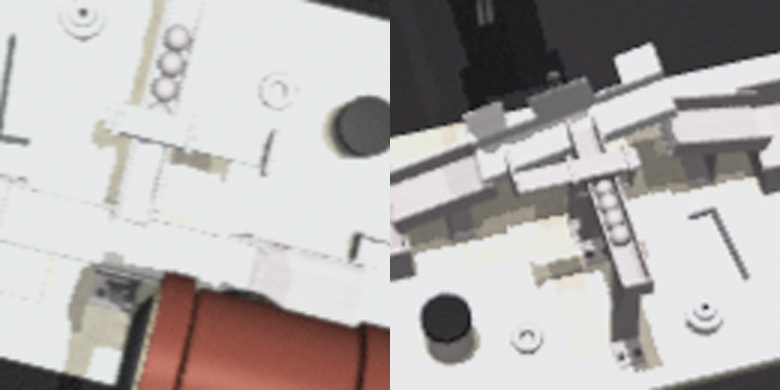

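The rocker has tipped: in the right-hand crop the left tab is now up, near (640,62), and the right tab is down, near (487,120). The plate is edge-on near (515,175). Now to the right of the plate.

```bash
python3 -m creep '[[255,134,52,0,0],[255,134,52,0,0],[255,134,52,0,0],[255,134,52,0,0],[255,134,52,20,0],[255,134,52,50,0],[255,134,52,76,0],[255,134,52,76,0],[255,134,52,76,0]]'
python3 - <<'E'
from h import *
p=np.load("pose.npy")
for z in(.222,.239):
  X=at("top",318.9,230.6,z);d=X[:2]-p[:2];c,s=np.cos(p[2]),np.sin(p[2]);print(d@[c,s],d@[-s,c])
a=save("top","top2.png");b=save("scene","scene2.png")
f=lambda im,x,y:cv2.resize(im[y:y+130,x:x+130],None,fx=3,fy=3,interpolation=cv2.INTER_CUBIC)
cv2.imwrite("pics/c2.png",np.hstack([f(a,260,170),f(b,180,140)])[:,:,::-1])
E
python3 w.py .03 -.13 .216
```

```text
t: 4.75
tool_pos: [0.5575, -0.1183, 0.2105]
tool_rot: [-3.117, 0.381, 0.011]
contact_force: [-0.7, -0.2, 0.1]
opening: 0.0001
0.028595339755800298 -0.08537140525174329
0.027337473038138396 -0.08403432959173056
shift [ 0.9 -1.6 -0.9] turn -0.001 tcp [ 0.5598 -0.119   0.2151] F [-1.37  0.61  0.19] t 4.85
```

View pics/c2.png

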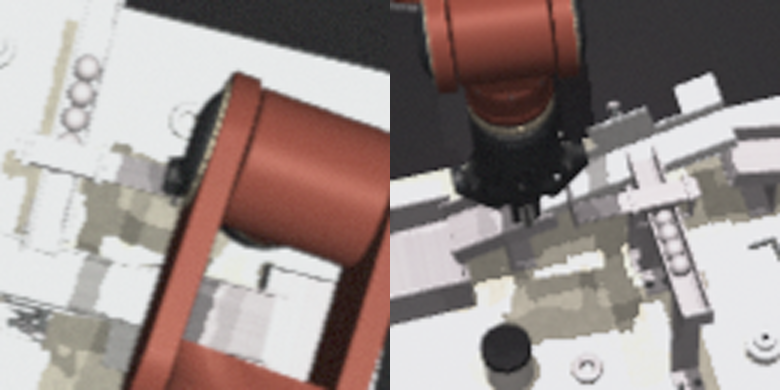

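The fingers stand right of the plate (fingers near (525,210), plate near (575,195) in the crop). Pushing now.

```bash
python3 -m creep '[[255,0,-10,0,0],[255,0,-18,0,0],[255,0,-24,0,0],[255,0,-30,0,0],[255,0,-36,0,0],[255,0,-42,0,0],[255,0,-48,0,0],[255,0,-54,0,0],[255,0,-60,0,0],[255,0,-64,0,0],[255,0,-66,0,0],[255,0,-66,0,0]]'
python3 - <<'E'
from h import *
a=save("top","top3.png");b=save("scene","scene3.png")
f=lambda im,x,y:cv2.resize(im[y:y+130,x:x+130],None,fx=3,fy=3,interpolation=cv2.INTER_CUBIC)
cv2.imwrite("pics/c3.png",np.hstack([f(a,240,170),f(b,180,140)])[:,:,::-1])
E
python3 w.py .03 -.13 .216
```

```text
t: 5.85
tool_pos: [0.5754, -0.0542, 0.2141]
tool_rot: [-3.118, 0.38, 0.001]
contact_force: [0.3, -0.1, 1.2]
opening: -0.0002
shift [ 1.5 64.6 -2.2] turn -0.001 tcp [ 0.5751 -0.0546  0.2138] F [ 0.75  0.81 -0.02] t 5.95
```

View pics/c3.png

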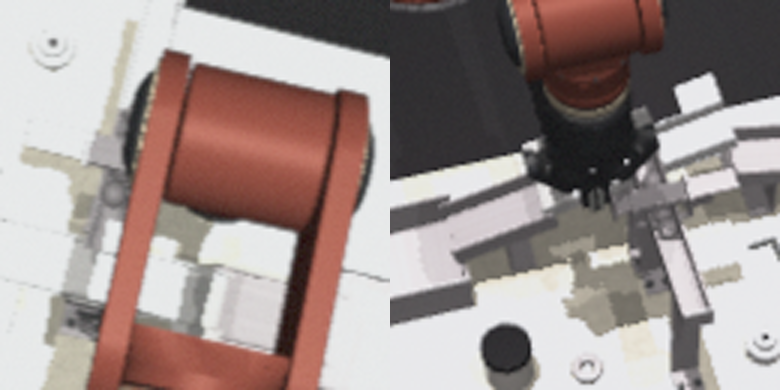

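The balls have started running. I keep pushing gently until I feel the end stop.

```bash
for i in 1; do python3 -m creep '[[255,0,-2,0,0],[255,0,-4,0,0],[255,0,-5,0,0],[255,0,-5,0,0]]'; done; python3 w.py .03 -.13 .216
```

```text
t: 6.28
tool_pos: [0.5758, -0.052, 0.2139]
tool_rot: [3.114, -0.382, -0.003]
contact_force: [-2.2, -7.5, -0.6]
opening: 0.0003
shift [ 1.6 67.2 -1.7] turn -0.002 tcp [ 0.5758 -0.052   0.2139] F [-2.17 -7.52 -0.58] t 6.2833
```

```bash
python3 -m creep '[[255,0,-2,0,0],[255,0,-4,0,0],[255,0,-5,0,0],[255,0,-5,0,0]]'; python3 w.py .03 -.13 .216
```

```text
t: 6.62
tool_pos: [0.5759, -0.0518, 0.2141]
tool_rot: [3.103, -0.384, -0.006]
contact_force: [-8.5, -22.4, 2.7]
opening: -0.0002
shift [ 1.7 67.5 -0.9] turn -0.004 tcp [ 0.5759 -0.0518  0.2141] F [ -8.46 -22.37   2.69] t 6.6167
```

End stop reached: the force rose to 22 N with no further travel. I back off sideways, then go up and away.

```bash
python3 -m creep '[[255,0,20,0,0],[255,0,40,0,0],[255,0,50,-20,0],[255,0,60,-60,0],[255,0,100,-80,0],[255,0,140,-80,0],[255,0,180,-80,0],[255,0,220,-80,0],[255,0,250,-80,0],[255,0,250,-80,0],[255,0,250,-80,0],[255,0,250,-80,0]]'
python3 -m creep '[[255,0,0,0,0],[255,0,0,0,0],[255,0,0,0,0],[255,0,0,0,0],[255,0,0,0,0],[255,0,0,0,0],[255,0,0,0,0],[255,0,0,0,0],[255,0,0,0,0],[255,0,0,0,0],[255,0,0,0,0],[255,0,0,0,0]]'
python3 - <<'E'
from h import *
a=save("top","top4.png");b=save("scene","scene4.png")
f=lambda im,x,y:cv2.resize(im[y:y+130,x:x+130],None,fx=3,fy=3,interpolation=cv2.INTER_CUBIC)
cv2.imwrite("pics/c4.png",np.hstack([f(a,270,190),f(b,160,150)])[:,:,::-1])
for c in("top","scene"):
  for l in("gearmotor","ball_jar","pulley","bearing","hex_key","wrench","screwdriver"):
    print(c,l,[(round(d["conf"],2),np.round(d["rect"]).tolist()) for d in ctrl.boxes_of(c,l)[:1]])
p=np.load("pose.npy");print(proj("top",W(p,.03,-.045,.222)),proj("scene",W(p,.03,-.045,.222)))
E
python3 w.py .03 -.13 .216
```

```text
t: 7.62
tool_pos: [0.5177, -0.2874, 0.2941]
tool_rot: [-3.117, 0.381, 0.0]
contact_force: [0.2, 0.3, -0.7]
opening: 0.0001
t: 8.62
tool_pos: [0.5176, -0.2879, 0.2943]
tool_rot: [-3.118, 0.381, 0.0]
contact_force: [-0.0, -0.4, -0.3]
opening: -0.0
top gearmotor [(0.66, [195.0, 146.0, 21.0, 33.0])]
top ball_jar [(0.65, [341.0, 212.0, 22.0, 25.0])]
top pulley [(0.75, [251.0, 173.0, 11.0, 20.0])]
top bearing []
top hex_key []
top wrench []
top screwdriver [(0.62, [131.0, 186.0, 11.0, 73.0])]
scene gearmotor [(0.88, [344.0, 236.0, 23.0, 23.0])]
scene ball_jar [(0.71, [209.0, 244.0, 19.0, 26.0])]
scene pulley [(0.44, [296.0, 249.0, 15.0, 14.0])]
scene bearing [(0.58, [240.0, 259.0, 13.0, 7.0])]
scene hex_key []
scene wrench [(0.54, [134.0, 212.0, 18.0, 43.0])]
scene screwdriver [(0.66, [298.0, 248.0, 15.0, 13.0])]
(np.float64(301.29384117786526), np.float64(225.550015972405)) (np.float64(255.49306380988526), np.float64(204.65728931187235))
shift [   1.2 -175.6   78.3] turn -0.001 tcp [ 0.5176 -0.2878  0.2943] F [-0.3   0.65  0.4 ] t 9.4167
```

View pics/c4.png

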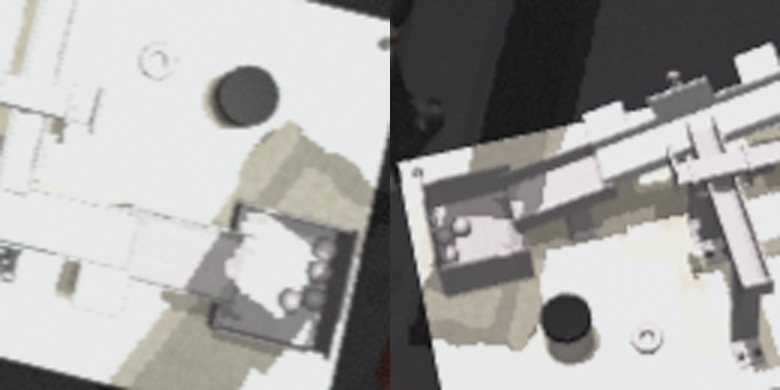

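All four balls lie in the right tray, near (323,250), (319,270), (315,296) and (290,299) in the top crop. The plate is at about pixel (302,226), where the fully open position projects. I wait a second, check that nothing moves, and hand in.

```bash
python3 -m creep '[[255,0,0,0,0],[255,0,0,0,0],[255,0,0,0,0],[255,0,0,0,0],[255,0,0,0,0],[255,0,0,0,0],[255,0,0,0,0],[255,0,0,0,0],[255,0,0,0,0],[255,0,0,0,0],[255,0,0,0,0],[255,0,0,0,0]]'
python3 - <<'E'
from h import *
a=cv2.imread("pics/top4.png")[:,:,::-1].astype(int);b=ctrl.get_image("top").astype(int)
d=abs(a-b)[250:320,330:400];print("max/mean change in tray",d.max(),d.mean())
print(ctrl.finish_job())
E
```

```text
t: 10.42
tool_pos: [0.5176, -0.2879, 0.2943]
tool_rot: [-3.118, 0.381, 0.0]
contact_force: [0.3, -0.5, -0.3]
opening: 0.0001
max/mean change in tray 34 1.6137414965986394
the job is handed in; nothing more can be done
None
```

The sorter is switched over to its right chute, and I handed the job in after about 10.5 s of robot time. `finish_job` gave no verdict.

- **Rocker:** it started with the left end down. I pressed the right tab with closed fingertips and it tipped over. The picture afterwards showed the left tab raised and the feed stop still shut.
- **Feed stop:** I pushed the plate until it met its end stop, at about 22 N with no further travel. The plate then showed where the fully open position projects, to within about a pixel.
- **Balls:** the last pictures show all four in the right tray. A second look one second later differed only slightly there (mean change 1.6 grey levels, largest 34), which I took as image noise and the balls at rest.
- **Arm:** it stands clear, with under 1 N on the tool.

**Loose things:** this check was incomplete. The networks missed the bearing, hex key and wrench in the last top view. They also missed the hex key in the last scene view and put the screwdriver on the pulley there. I judged these things unmoved because the arm went near none of them, and did not measure each one.

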